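# Clear the oiler's plate and oil the pliers

## Robot

A 6-joint arm with a two-finger parallel gripper is mounted at the origin on a cart in front of the work surface, level with it; the furniture and walls round the work are solid. World frame = base frame: x ahead of the robot, y to its left, z up, the work surface at z = 0. Lengths are in m, angles in rad, forces in N, time in s.
With the tool pointing down it reaches from about 0.325 to 0.9 m from the base axis. Payload 6.1 kg.
Tool frame: the origin (TCP) lies between the finger pads; the fingertips stand 25 mm ahead of it and the grasp point (between the pads) lies 6 mm ahead of it; z points along the fingers, y is the direction in which the jaws open and shut (so a half turn about z gives the same grasp; the last joint's range is limited). The gripper opens to 87 mm and grips with 3 to 60 N. Pads are 19 mm wide; open, the fingers measure 117 mm over their backs; the gripper's body (75 mm by 190 mm) begins 51 mm behind the grasp point.
Start: joints at [1.117, 0.22, 1.526, -0, 1.395, -0.126], TCP at [0.201, 0.592, 0.248] pointing down, gripper open.
Joint ranges: [-2.98, 2.98], [-0.91, 2.08], [0.09, 2.57], [-1.24, 4.39], [0.2, 2.65], [-2.68, 2.68]. Speed limits (rad/s): [2.57, 2.57, 3.01, 3.14, 3.14, 3.14].

## Interface

Orientations are given as a unit quaternion [w, x, y, z].
In Python, from workcell import sensors, get_image, camera_params, bot gives the robot as it stands.
- The arm moves only by the shell command python3 -m creep 'ROWS'. ROWS is JSON, a list of rows, each a list of 3 entries, a list of its own where there are three numbers: the shift along the world's x, y, z in m, then the turn, a rotation vector about the world's x, y, z in degrees, then the opening, from 0 (shut) to 1 (fully open). In form: [[[dx, dy, dz], [rx, ry, rz], gripper], ...]. A call has 1 to 20 rows; each row shifts and turns the pose as measured when the row begins; what a row does not reach is not made up. A row lasts 1/10 s, in which the tool goes at most 50 mm and 8.59 degrees, less where a joint would pass 70% of its speed; a pose out of reach is approached as far as the arm can. A call is refused whole if a number of a shift passes 0.05 or a number of a turn 8.59, either way. A call with a gripper value outside its range is refused whole. The fingers move at their own pace and stop on an object; the grip force is fixed at half the most. Time passes only in rows, so rows that do not move let the fingers close. It gives the time, the measured TCP pose, the force and the opening at its end, in the units of the state.
- sensors.sense(): the state, without advancing time (a new reading comes with each control period).
- get_image(name): name is "side" or "top" or "wrist"; returns the picture (420x560x3 uint8, red, green, blue); there is no depth.
- camera_params(name): a dict with "fov_y" (degrees; the focal length in pixels is half the picture's height over the tangent of half this angle, whatever the lens; pixels are square), "cx", "cy" (the principal point, pixels), "dist_coeffs" ([k1, k2, p1, p2, k3] as OpenCV has them; the pictures are not rectified), "view" (4x4, takes a point from world to camera coordinates); the wrist camera has in their place "tool_from_camera" (4x4, takes a point from camera to tool coordinates, whose origin is the TCP and whose axes are the flange's). Camera axes: x right, y down, z forward; pixel columns grow to the right and rows downward; lengths in m; the calibration is good to about 2 mm. A picture is of the moment at which its call begins: read the wrist's pose just before it. camera_params takes no time and is no camera call.
- bot.finish_job(): hands the job in, once; it reports no verdict.
The state is a dict: "t": time; "joint_positions": joint angles; "joint_velocities": joint speeds; "joint_torque": joint torques, N m; "ee_pos": TCP position; "eef_rot": TCP orientation; "wrist_force": force on the tool from outside, world axes, zero at the start; "moment": the same for the moment, N m; "opening": opening from 0.0 (shut) to 1.0 (fully open).
Only numpy, scipy, OpenCV 4.12 (cv2) and the standard library are available. Lean on these libraries where they do the work, as an engineer would, in place of code of your own. Each camera call takes 0.05 s, during which the arm holds its last target.

## Task

The combination pliers have gone stiff. Clear the wooden offcut off the bench oiler's drip plate onto the bare bench, lay the pliers flat on the plate with their pivot on the round mark in front of the nozzle and let go of them, then press the oiler's cap all the way down and let it spring back up. Press the cap only with the pliers in place, and leave the other things on the bench where they are.

Things in the scene. Friction and masses are not known exactly. Their poses are not given: they have to be found in the camera images.
- oiler: bench oiler, fixed: grey metal drip plate 270 x 120 x 8 mm with an upright steel canister (radius 29 mm) on its rear part, strapped to a short dark post behind it. Origin: on the bench under the round mark; x runs from the mark to the canister, z up. Plate: x -85 to +185 mm, y -60 to +60 mm; canister axis at x +140 mm, post to x +178 mm, 103 mm high
- mark (a point): centre of the round dark mark, 40 mm across, flush with the top of the drip plate (8 mm above the bench), same axes as the oiler
- cap_top (a point): centre of the flat top of the oiler's round grey cap (34 mm across, 26 mm tall, with a small nozzle pointing to the mark), 172 mm above the bench when up
- cap (a joint): travel of the sprung cap in m: 0 up, 0.007 all the way down (about 5 N); it springs back by itself
- offcut: square pine offcut 45 x 160 x 45 mm, 0.16 kg, lying on the drip plate over the mark. Origin: centre of its underside; y along its length. There is bare bench left, right and behind the oiler up to 0.70 m ahead of the robot; a row of standing things starts there; two vices 100 mm high stand on the right at the front edge (up to x 0.49 m)
- offcut_mid (a point): middle of the offcut, 22.5 mm above its underside
- pliers: combination pliers with two red-sleeved handles, 182 x 75 x 14 mm, lying flat on the bench. Origin: middle of the underside; x points to the jaws (x -91 mm handle ends, +91 mm jaw tips); the head around the pivot is 28 mm wide and 11 mm high, the handles part in a V, 74 mm over their outsides at most; they balance at x -7 mm, where both handles together are about 56 mm wide
- pivot (a point): pivot of the pliers, 44 mm from their origin toward the jaws, 5.5 mm above their underside
- wrench: bystander: combination wrench 189 x 32 x 7 mm lying flat, x along its length, origin in its middle
- jar: bystander: green plastic jar, 68 mm across, 64 mm high, origin under its centre
- tape_roll: bystander: flat roll of black tape, 59 mm across, 19 mm high, origin under its centre
- tape_measure: bystander: yellow tape measure 37 x 87 x 62 mm, standing, y along its length, origin under its centre
- battery: bystander: black tool battery 73 x 114 x 42 mm, y along its length, origin under its centre

How it is judged:
By the outcome, as a careful person would: the job done as asked, in the order asked, and still so for the second after the job is handed in, with the robot touching nothing.
It also fails if it takes over 72 s, if anything falls off the work surface, if the arm or the gripper's body presses on something with over 40 N, if the wrist force passes 120 N, or if a joint passes its speed limit or range.

## Working session

There is one attempt and no reset: what is moved stays moved. The work goes in short steps, Python scripts to look and compute and a shell command to move; the robot and the scene stay as the last step left them, time stands still between calls to the robot, and variables do not carry over. Pictures are saved under pics/ and viewed, and the job is handed in when it is done.

```bash
ls; mkdir -p pics
python3 - <<'E'
from workcell import sensors,get_image,camera_params
import cv2
print(sensors.sense())
for n in ["side","top","wrist"]:
    print(n,camera_params(n))
    cv2.imwrite(f"pics/{n}0.png",get_image(n)[:,:,::-1])
E
```

```text
pics
{'t': 0.0, 'joint_positions': array([ 1.11691350e+00,  2.21221969e-01,  1.52758979e+00,  5.58769226e-05,
        1.39466104e+00, -1.26048857e-01]), 'joint_velocities': array([-0.00154677, -0.00040479,  0.00042624, -0.00284015, -0.00107191,
        0.00026485]), 'joint_torque': array([-1.89504812e-03, -4.94622767e+01, -3.87368309e+01,  6.99630543e-02,
        5.70708490e-02, -1.06840207e-04]), 'ee_pos': array([0.20095992, 0.5912315 , 0.24645105]), 'eef_rot': array([-2.95138543e-04,  1.63188714e-01,  9.86594425e-01, -8.92964624e-04]), 'wrist_force': array([-0.13239612, -0.20310717, -0.5891902 ]), 'moment': array([ 0.01452031, -0.01458837, -0.00125869]), 'opening': 1.0017307268756155}
side {'fov_y': 42.06680233771005, 'cx': 283.55399018621426, 'cy': 205.35437311671978, 'dist_coeffs': array([-0.00596708,  0.        ,  0.        ,  0.        ,  0.        ]), 'view': array([[-0.98215964,  0.18761778, -0.01272813,  0.54394229],
       [ 0.0864796 ,  0.39053452, -0.91651736,  0.07023775],
       [-0.16698418, -0.90126708, -0.39979236,  2.11742498],
       [ 0.        ,  0.        ,  0. 
[... 283 characters left out ...]
 0.02622202, -0.09940269,  0.57235277],
       [ 0.09978148,  0.01355263, -0.99491707,  1.44096031],
       [ 0.        ,  0.        ,  0.        ,  1.        ]])}
wrist {'fov_y': 61.82587750632566, 'cx': 271.6295026446903, 'cy': 206.41214389697367, 'dist_coeffs': array([-0.07374752,  0.        ,  0.        ,  0.        ,  0.        ]), 'tool_from_camera': array([[ 8.07410005e-04, -9.69222417e-01, -2.46185408e-01,
         6.63191733e-02],
       [ 9.99999673e-01,  7.92755492e-04,  1.58633883e-04,
        -6.48534303e-05],
       [ 4.14133188e-05, -2.46185456e-01,  9.69222740e-01,
        -1.37696327e-01],
       [ 0.00000000e+00,  0.00000000e+00,  0.00000000e+00,
         1.00000000e+00]])}
```

View pics/top0.png

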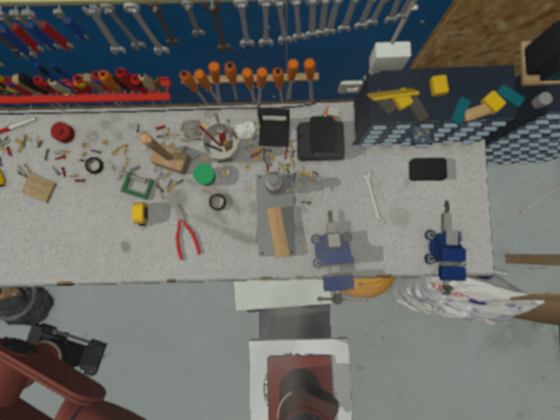

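View pics/side0.png

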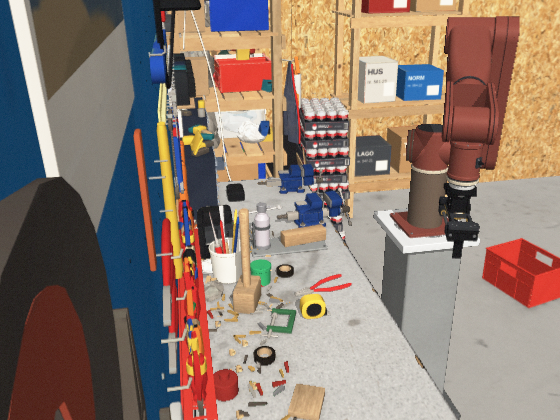

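View pics/wrist0.png

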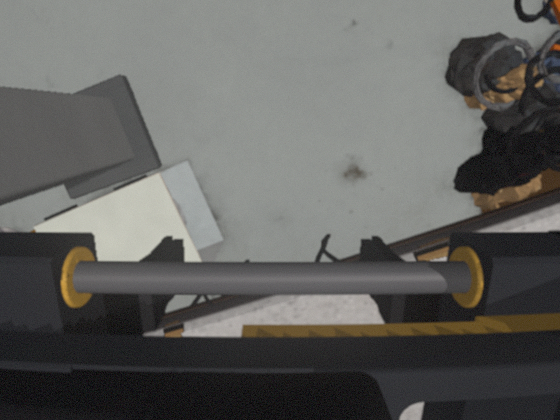

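```bash
cat > h.py <<'E'
import numpy as np,cv2
from workcell import camera_params,sensors
from scipy.spatial.transform import Rotation as R
def KD(n):
    p=camera_params(n);f=210/np.tan(np.radians(p["fov_y"]/2))
    return np.array([[f,0,p["cx"]],[0,f,p["cy"]],[0,0,1.]]),p["dist_coeffs"],p
def pose(s): 
    q=s["eef_rot"];T=np.eye(4);T[:3,:3]=R.from_quat([q[1],q[2],q[3],q[0]]).as_matrix();T[:3,3]=s["ee_pos"];return T
def cam(n,T=None):
    K,D,p=KD(n)
    W=np.linalg.inv(p["view"]) if n!="wrist" else T@p["tool_from_camera"]
    return K,D,W
def ray(n,uv,T=None):
    K,D,W=cam(n,T)
    q=cv2.undistortPoints(np.array(uv,float).reshape(-1,1,2),K,D).reshape(-1,2)
    d=np.c_[q,np.ones(len(q))]@W[:3,:3].T
    return W[:3,3],d
def plane(n,uv,z,T=None):
    o,d=ray(n,uv,T);return o+d*((z-o[2])/d[:,2])[:,None]
def proj(n,P,T=None):
    K,D,W=cam(n,T);V=np.linalg.inv(W)
    return cv2.projectPoints(np.array(P,float).reshape(-1,1,3),cv2.Rodrigues(V[:3,:3])[0],V[:3,3],K,D)[0].reshape(-1,2)
E
python3 - <<'E'
import cv2
im=cv2.imread("pics/top0.png")[120:300,120:320]
cv2.imwrite("pics/top0z.png",cv2.resize(im,None,fx=3.3,fy=3.3,interpolation=cv2.INTER_CUBIC))
im=cv2.imread("pics/side0.png")[190:330,200:360]
cv2.imwrite("pics/side0z.png",cv2.resize(im,None,fx=4,fy=4,interpolation=cv2.INTER_CUBIC))
E
```

```text
(no output)
```

View pics/top0z.png

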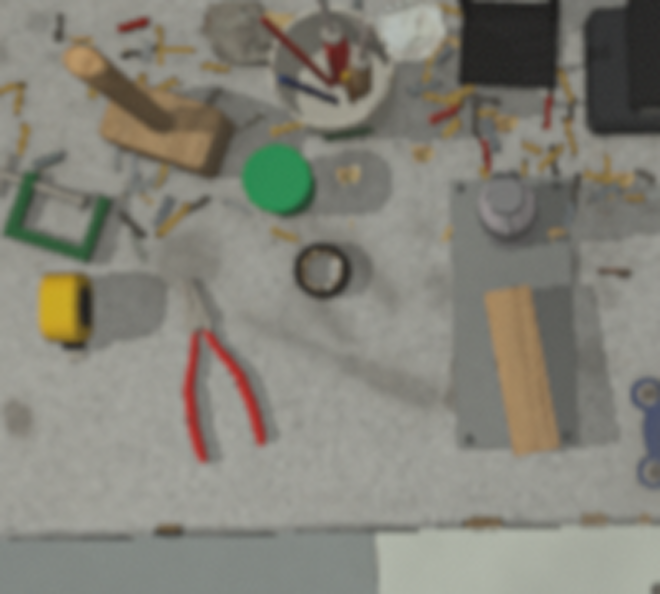

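View pics/side0z.png

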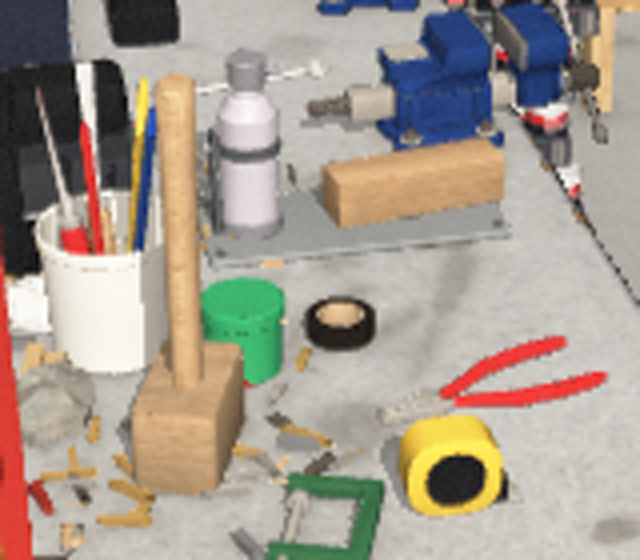

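Run:
```python
from h import *
im=cv2.imread("pics/top0.png");hsv=cv2.cvtColor(im,cv2.COLOR_BGR2HSV)
z=lambda a:np.array(a,float)/3.3+120-0.35
c=plane("top",z([[452,183],[573,179],[578,446],[460,448]]),0.008)
print("plate",c.round(4).tolist());print([np.linalg.norm(c[i]-c[(i+1)%4]).round(4) for i in range(4)])
f=(c[2]+c[3])/2;b=(c[0]+c[1])/2;u=(b-f)/np.linalg.norm(b-f)
print("ang",np.degrees(np.arctan2(u[1],u[0])),"mark",(c.mean(0)-u*0.05).round(4))
print("offcut top",plane("top",z([[487,289],[529,286],[559,448],[516,453]]),0.053).round(4).tolist())
# offcut mask
m=cv2.inRange(hsv,(8,60,90),(25,200,255));m[:,:255]=0;m[:200]=0;m[265:]=0;m[:,300:]=0
k,l,st,ce=cv2.connectedComponentsWithStats(m);i=1+st[1:,4].argmax();print(st[i])
box=cv2.boxPoints(cv2.minAreaRect(np.argwhere(l==i)[:,::-1].astype(np.float32)));P=plane("top",box,0.045+.008);print(P.round(4).tolist(),P.mean(0))
m=cv2.inRange(hsv,(0,130,90),(8,255,255))|cv2.inRange(hsv,(172,130,90),(180,255,255));m[:210]=0;m[270:]=0;m[:,:160]=0;m[:,220:]=0
pts=np.argwhere(m)[:,::-1].astype(float);print(len(pts))
# pliers landmark
print("pl",plane("top",z([[204,461],[262,443],[203,327],[190,283]]),0.007).round(4).tolist())
print("jar,tape,tm",plane("top",z([[322,270]]),.019),plane("top",z([[279,180]]),.064))
print("cap",plane("top",z([[506,202]]),.172))
```

```text
plate [[0.6833, 0.122, 0.008], [0.684, 0.0007, 0.008], [0.4182, 0.0033, 0.008], [0.4191, 0.1194, 0.008]]
[np.float64(0.1213), np.float64(0.2659), np.float64(0.1161), np.float64(0.2642)]
ang 0.01051533873120146 mark [0.5011 0.0614 0.008 ]
offcut top [[0.5711, 0.0876, 0.053], [0.573, 0.047, 0.053], [0.417, 0.0223, 0.053], [0.4133, 0.0634, 0.053]]
[267 206  23  52 730]
[[0.5677, 0.0921, 0.053], [0.5753, 0.0466, 0.053], [0.4183, 0.0206, 0.053], [0.4109, 0.0656, 0.053]] [0.49303955 0.05623105 0.053     ]
179
pl [[0.4129, 0.3719, 0.007], [0.429, 0.3147, 0.007], [0.5452, 0.3726, 0.007], [0.5896, 0.3855, 0.007]]
jar,tape,tm [[0.59774485 0.25185835 0.019     ]] [[0.68106041 0.28563928 0.064     ]]
cap [[0.63657577 0.064351   0.172     ]]
```

```bash
python3 -m creep '[[[0.02,-0.033,0],[0,0,3],1],[[0.02,-0.033,0],[0,0,3],1],[[0.02,-0.033,0],[0,0,3],1],[[0.02,-0.033,0],[0,0,3],1],[[0.02,-0.033,0],[0,0,3],1],[[0.02,-0.033,0],[0,0,3],1],[[0.02,-0.033,0],[0,0,3],1],[[0.02,-0.033,0],[0,0,3],1],[[0.02,-0.033,0],[0,0,3],1],[[0.02,-0.033,0],[0,0,1],1],[[0.02,-0.033,0],[0,0,0],1],[[0.02,-0.033,0],[0,0,0],1],[[0.02,-0.033,0],[0,0,0],1],[[0.02,-0.033,0],[0,0,0],1],[[0.01,-0.033,0],[0,0,0],1],[[0,-0.02,0],[0,0,0],1],[[0,0,0],[0,0,0],1]]'
cat > w.py <<'E'
import sys
from h import *
from workcell import get_image
s=sensors.sense();T=pose(s);im=get_image("wrist")[:,:,::-1]
cv2.imwrite(f"pics/{sys.argv[1]}.png",im);np.save(f"pics/{sys.argv[1]}.npy",T)
y=T[:3,1];print(s["t"],s["ee_pos"].round(4),"yaw",np.degrees(np.arctan2(y[1],y[0])).round(2),"zax",T[:3,2].round(3),"j",s["joint_positions"].round(2),s["opening"],s["wrist_force"].round(1))
E
python3 w.py w1
```

```text
t: 1.85
ee_pos: [0.4952, 0.0531, 0.2417]
eef_rot: [-0.002, -0.093, 0.996, -0.003]
wrist_force: [-1.0, 0.4, 0.2]
opening: 1.002
1.85 [0.4952 0.0531 0.2417] yaw 100.63 zax [-0.003 -0.006 -1.   ] j [-0.05 -0.08  1.85 -0.01  1.37 -1.8 ] 1.002137551254906 [-1.   0.4  0.2]
```

View pics/w1.png

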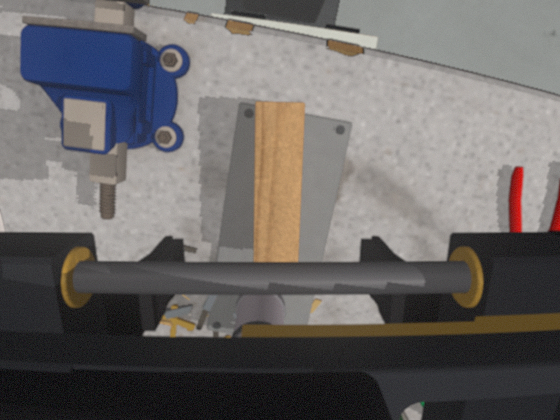

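Run:
```python
from h import *
T=np.load("pics/w1.npy")
P=plane("wrist",[[255,102],[304,102],[299,255],[254,255]],.053,T);print(P.round(4).tolist())
for a,b in((0,3),(1,2)):
    d=P[b]-P[a];print(np.degrees(np.arctan2(d[1],d[0])))
print("plate front",plane("wrist",[[240,101],[351,122]],.008,T).round(4).tolist())
print("vice tip",plane("wrist",[[108,217],[183,135]],.05,T).round(4).tolist())
f=(P[0]+P[1])/2;d=np.array([np.cos(np.radians(9.3)),np.sin(np.radians(9.3)),0]);print("center",f+.08*d,"grasp",f+.11*d)
```

```text
[[0.4186, 0.0221, 0.053], [0.4104, 0.0654, 0.053], [0.5548, 0.0907, 0.053], [0.5632, 0.0467, 0.053]]
9.657019669798503
9.954361173027113
plate front [[0.4188, 0.0042, 0.008], [0.418, 0.1207, 0.008]]
vice tip [[0.5527, -0.1032, 0.05], [0.4597, -0.0388, 0.05]]
center [0.49341768 0.05666976 0.053     ] grasp [0.52302335 0.06151788 0.053     ]
```

```bash
python3 -m creep '[[[0.028,0.0085,-0.03],[0.3,-0.2,-0.8],1],[[0,0,-0.035],[0,0,0],1],[[0,0,-0.035],[0,0,0],1],[[0,0,-0.03],[0,0,0],1],[[0,0,0],[0,0,0],1],[[0,0,0],[0,0,0],1]]'; python3 w.py w2
```

```text
t: 2.5
ee_pos: [0.5239, 0.0697, 0.1104]
eef_rot: [0.003, -0.088, 0.996, 0.001]
wrist_force: [-0.1, -0.2, -0.6]
opening: 0.999
2.5 [0.5239 0.0697 0.1104] yaw 100.05 zax [ 0.006  0.003 -1.   ] j [-0.02  0.13  1.9   0.    1.1  -1.77] 0.9990564775608074 [-0.1 -0.2 -0.6]
```

```bash
python3 -m creep '[[[0,-0.008,-0.01],[0,0,0],1],[[0,0,-0.025],[0.1,-0.3,0],1],[[0,0,-0.02],[0,0,0],1],[[0,0,-0.01],[0,0,0],1],[[0,0,0],[0,0,0],1]]'; python3 w.py w3
```

```text
t: 3.05
ee_pos: [0.53, 0.0605, 0.0511]
eef_rot: [0.014, -0.088, 0.996, 0.001]
wrist_force: [-0.5, -0.2, -0.0]
opening: 0.998
3.05 [0.53   0.0605 0.0511] yaw 100.13 zax [ 0.027  0.004 -1.   ] j [-0.04  0.22  1.93  0.01  0.96 -1.79] 0.9976435628414745 [-0.5 -0.2 -0. ]
```

View pics/w3.png

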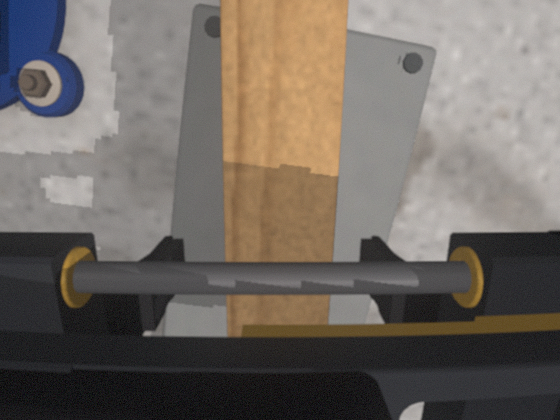

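```bash
python3 -m creep '[[[0,0,-0.005],[-0.2,1.5,0],1],[[0,0,0],[0,0,0],0],[[0,0,0],[0,0,0],0],[[0,0,0],[0,0,0],0],[[0,0,0],[0,0,0],0],[[0,0,0],[0,0,0],0],[[0,0,0],[0,0,0],0],[[0,0,0],[0,0,0],0]]'
```

```text
t: 3.9
ee_pos: [0.5341, 0.0605, 0.0508]
eef_rot: [0.003, -0.088, 0.996, -0.0]
wrist_force: [0.7, -0.0, -0.4]
opening: 0.526
```

```bash
python3 -m creep '[[[0,0,0.03],[0,0,0],0],[[0,0,0.03],[0,0,0],0],[[0,0.03,0],[0,0,-2],0],[[-0.005,0.04,0],[0,0,-3],0],[[-0.005,0.04,0],[0,0,-3],0],[[-0.003,0.035,0],[0,0,-2],0],[[0,0,0],[0,0,0],0],[[0,0,0],[0,0,0],0]]'; python3 w.py w4
```

```text
t: 4.7
ee_pos: [0.5179, 0.2091, 0.111]
eef_rot: [0.002, 0.004, 1.0, -0.0]
wrist_force: [0.8, -0.3, -1.3]
opening: 0.521
4.7 [0.5179 0.2091 0.111 ] yaw 89.6 zax [ 0.003 -0.001 -1.   ] j [ 0.24  0.2   1.82 -0.    1.12 -1.32] 0.5214303985737564 [ 0.8 -0.3 -1.3]
```

View pics/w4.png

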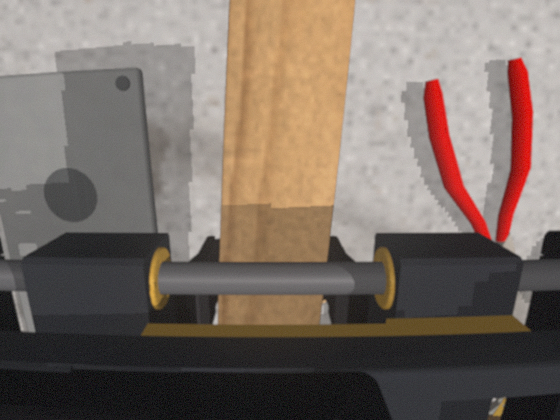

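```bash
python3 - <<'E'
from h import *
T=np.load("pics/w4.npy")
print("mark",plane("wrist",[[71,195]],.008,T).round(4))
E
python3 -m creep '[[[0.0,-0.003,-0.025],[0,0,0],0],[[0,0,-0.025],[0,0,0],0],[[0,0,-0.01],[0,0,0],0],[[0,0,-0.004],[0,0,0],0],[[0,0,0],[0,0,0],0]]'
```

```text
mark [[0.5036 0.0643 0.008 ]]
t: 5.25
ee_pos: [0.5193, 0.201, 0.0459]
eef_rot: [0.002, 0.006, 1.0, -0.001]
wrist_force: [-0.9, 0.4, -2.3]
opening: 0.52
```

```bash
python3 -m creep '[[[0,0,-0.002],[0,0,0],0],[[0,0,-0.001],[0,0,0],0],[[0,0,0],[0,0,0],0]]'
```

```text
t: 5.55
ee_pos: [0.5211, 0.2007, 0.045]
eef_rot: [0.004, 0.006, 1.0, -0.0]
wrist_force: [0.5, 0.1, -1.9]
opening: 0.524
```

```bash
python3 -m creep '[[[0,0,-0.003],[0,0,0],0],[[0,0,0],[0,0,0],0]]'
```

```text
t: 5.75
ee_pos: [0.5221, 0.201, 0.0431]
eef_rot: [0.005, 0.006, 1.0, 0.0]
wrist_force: [0.2, -0.4, -0.6]
opening: 0.527
```

```bash
python3 -m creep '[[[0,0,0],[0,0,0],1],[[0,0,0],[0,0,0],1],[[0,0,0],[0,0,0],1],[[0,0,0],[0,0,0],1],[[0,0,0],[0,0,0],1],[[0,0,0.03],[0,0,0],1],[[0,0,0.04],[0,0,0],1],[[-0.006,0.03,0.04],[0,0,3],1],[[-0.006,0.03,0.03],[0,0,4],1],[[-0.006,0.03,0.02],[0,0,4],1],[[-0.006,0.03,0],[0,0,3],1],[[0,0.03,0],[0,0,0],1],[[0,0,0],[0,0,0],1],[[0,0,0],[0,0,0],1]]'; python3 w.py w5
```

```text
t: 7.15
ee_pos: [0.4955, 0.3562, 0.2118]
eef_rot: [0.006, -0.12, 0.993, 0.001]
wrist_force: [1.0, -0.0, -0.2]
opening: 1.0
7.15 [0.4955 0.3562 0.2118] yaw 103.78 zax [ 0.012  0.003 -1.   ] j [ 0.5   0.2   1.61 -0.    1.31 -1.31] 1.0001916657757264 [ 1.  -0.  -0.2]
```

View pics/w5.png

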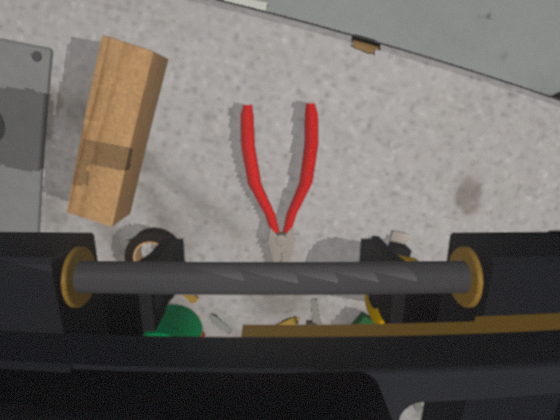

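Run:
```python
import cv2
im=cv2.imread("pics/w5.png")[90:270,200:380]
cv2.imwrite("pics/w5z.png",cv2.resize(im,None,fx=3.3,fy=3.3,interpolation=cv2.INTER_CUBIC))
from h import *
T=np.load("pics/w5.npy")
hsv=cv2.cvtColor(cv2.imread("pics/w5.png"),cv2.COLOR_BGR2HSV)
m=cv2.inRange(hsv,(0,130,60),(8,255,255))|cv2.inRange(hsv,(172,130,60),(180,255,255));m[:95]=0;m[240:]=0;m[:,:230]=0;m[:,330:]=0
for r in range(105,240,15):
    c=np.where(m[r])[0]
    if len(c):
        P=plane("wrist",[[c[0],r],[c[-1],r]],.008,T);print(r,c[0],c[-1],P.round(4)[:,:2].tolist(),P.mean(0)[:2].round(4),np.linalg.norm(P[0]-P[1]).round(4))
print("ends",plane("wrist",[[247,103],[311,102],[281,240]],.008,T).round(4).tolist())
print("wood mark",plane("wrist",[[282,245]],.008,T))
```

```text
105 246 314 [[0.4278, 0.3144], [0.4125, 0.3765]] [0.4202 0.3455] 0.0639
120 241 317 [[0.4424, 0.3129], [0.4252, 0.3829]] [0.4338 0.3479] 0.0721
135 242 317 [[0.4559, 0.3169], [0.4387, 0.3866]] [0.4473 0.3518] 0.0718
150 243 316 [[0.4696, 0.321], [0.4527, 0.3895]] [0.4612 0.3553] 0.0706
165 246 314 [[0.4832, 0.3271], [0.4673, 0.3916]] [0.4752 0.3593] 0.0664
180 248 311 [[0.4972, 0.3323], [0.4823, 0.3927]] [0.4898 0.3625] 0.0622
195 255 304 [[0.5103, 0.3425], [0.4987, 0.3899]] [0.5045 0.3662] 0.0489
210 263 297 [[0.5235, 0.3538], [0.5153, 0.3871]] [0.5194 0.3705] 0.0343
225 269 292 [[0.5375, 0.3635], [0.5319, 0.3863]] [0.5347 0.3749] 0.0235
ends [[0.4258, 0.315, 0.008], [0.4106, 0.373, 0.008], [0.5504, 0.3794, 0.008]]
wood mark [[0.55547647 0.38171558 0.008     ]]
```

View pics/w5z.png

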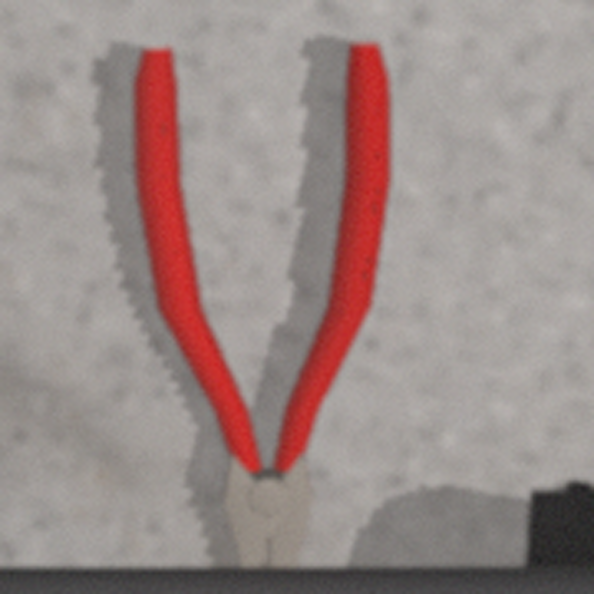

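```bash
python3 -m creep '[[[-0.006,0.008,-0.02],[-0.2,0.7,0.6],1],[[0,0,-0.035],[0,0,0],1],[[0,0,-0.035],[0,0,0],1],[[0,0,-0.035],[0,0,0],1],[[0,0,-0.02],[0,0,0],1],[[0,0,0],[0,0,0],1],[[0,0,0],[0,0,0],1]]'; python3 w.py w6
```

```text
t: 7.9
ee_pos: [0.4845, 0.3576, 0.0532]
eef_rot: [-0.006, -0.122, 0.992, -0.002]
wrist_force: [1.1, 0.5, -0.1]
opening: 1.004
7.9 [0.4845 0.3576 0.0532] yaw 104.03 zax [-0.011 -0.005 -1.   ] j [ 0.5   0.38  1.72  0.    1.05 -1.31] 1.0036271950805389 [ 1.1  0.5 -0.1]
```

View pics/w6.png

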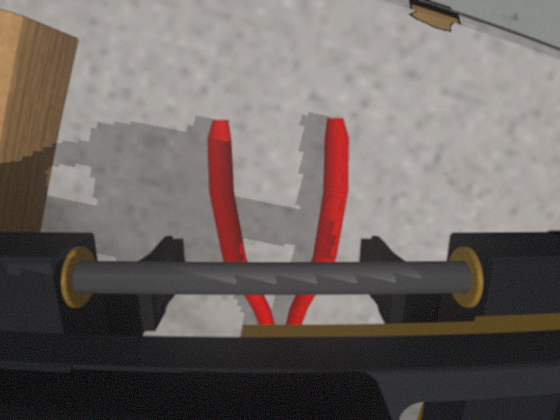

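Run:
```python
from h import *
T=np.load("pics/w6.npy")
P=plane("wrist",[[219,120],[336,118],[208,160],[349,160],[216,190],[346,190]],.008,T);print(P.round(4).tolist())
e=(P[0]+P[1])/2;d=P[1]-P[0];print("end mid",e,"axis",np.degrees(np.arctan2(-d[0],d[1])), "len",np.linalg.norm(d))
a=np.radians(14.4);u=np.array([np.cos(a),np.sin(a)]);print("pivot",e[:2]+.135*u,"grasp",e[:2]+.073*u)
```

```text
[[0.4271, 0.3151, 0.008], [0.4116, 0.3728, 0.008], [0.4485, 0.3138, 0.008], [0.4305, 0.3855, 0.008], [0.4632, 0.3212, 0.008], [0.4463, 0.3886, 0.008]]
end mid [0.41935976 0.34395576 0.008     ] axis 15.068899191250111 len 0.059834687180948476
pivot [0.55011849 0.37752889] grasp [0.49006633 0.36211012]
```

```bash
python3 -m creep '[[[0.0055,0.005,-0.008],[0.3,-0.6,0.4],1],[[0,0,-0.012],[0,0,0],1],[[0,0,-0.006],[0,0,0],1],[[0,0,0],[0,0,0],1]]'; python3 w.py w7
```

```text
t: 8.35
ee_pos: [0.4931, 0.3643, 0.0291]
eef_rot: [0.004, -0.126, 0.992, 0.002]
wrist_force: [-1.0, -0.3, 0.4]
opening: 1.003
8.35 [0.4931 0.3643 0.0291] yaw 104.45 zax [ 0.007  0.004 -1.   ] j [ 0.51  0.43  1.71  0.    1.   -1.32] 1.0029318200074653 [-1.  -0.3  0.4]
```

```bash
python3 -m creep '[[[-0.003,-0.001,-0.002],[-0.2,0.4,0],1],[[0,0,0],[0,0,0],1],[[0,0,0],[0,0,0],0],[[0,0,0],[0,0,0],0],[[0,0,0],[0,0,0],0],[[0,0,0],[0,0,0],0],[[0,0,0],[0,0,0],0],[[0,0,0],[0,0,0],0]]'; python3 w.py w8
```

```text
t: 9.2
ee_pos: [0.4907, 0.3639, 0.0288]
eef_rot: [0.001, -0.126, 0.992, 0.001]
wrist_force: [0.6, -0.0, -0.2]
opening: 0.736
9.2 [0.4907 0.3639 0.0288] yaw 104.45 zax [ 0.001  0.002 -1.   ] j [ 0.51  0.43  1.71  0.    1.   -1.31] 0.7358088661633836 [ 0.6 -0.  -0.2]
```

View pics/w8.png

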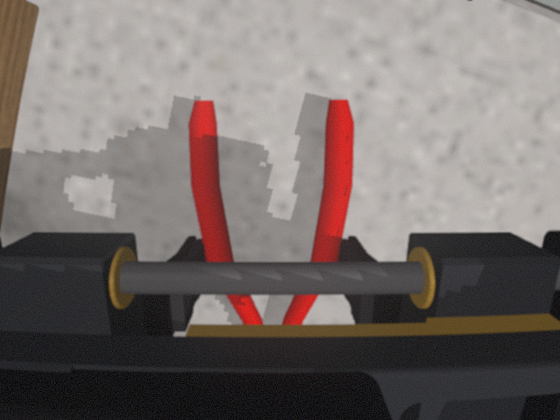

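```bash
python3 -m creep '[[[0,0,0.01],[0,0,0],0],[[0,0,0.025],[0,0,0],0],[[0,0,0.03],[0,0,0],0],[[0,0,0.03],[0,0,0],0],[[0,0,0],[0,0,0],0],[[0,0,0],[0,0,0],0]]'; python3 w.py w9; python3 -c "
from workcell import get_image
import cv2
cv2.imwrite('pics/s9.png',cv2.resize(get_image('side')[170:330,220:400,::-1],None,fx=3.5,fy=3.5))"
```

```text
t: 9.85
ee_pos: [0.4873, 0.362, 0.1256]
eef_rot: [-0.003, -0.126, 0.992, -0.001]
wrist_force: [-1.1, 0.2, -4.3]
opening: 0.733
9.85 [0.4873 0.362  0.1256] yaw 104.46 zax [-0.005 -0.002 -1.   ] j [ 0.51  0.29  1.68  0.    1.18 -1.31] 0.7325553858728918 [-1.1  0.2 -4.3]
```

View pics/w9.png

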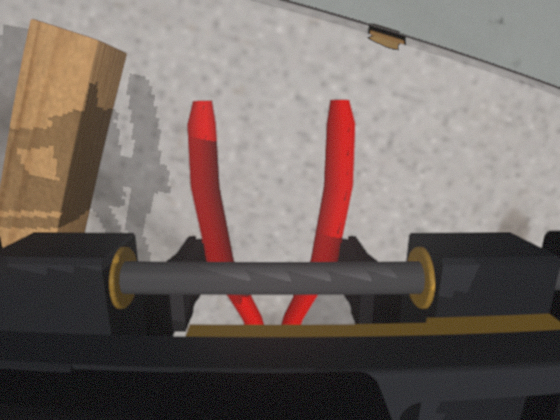

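View pics/s9.png

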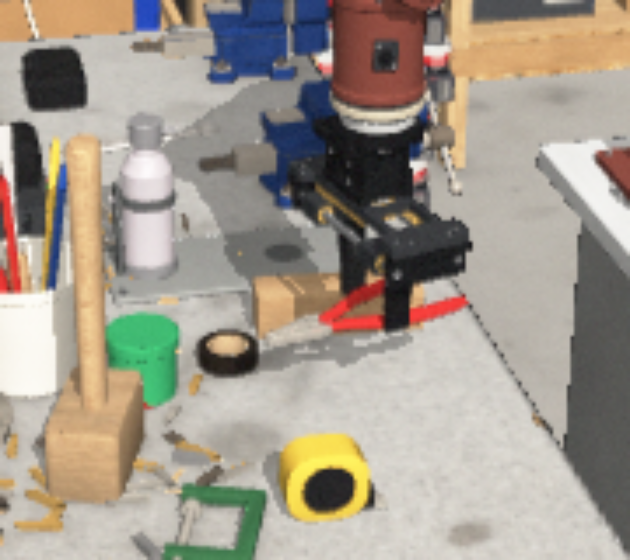

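```bash
python3 -m creep '[[[-0.003,-0.02,0],[0,0,-4],0],[[-0.004,-0.03,0],[0,0,-5],0],[[-0.005,-0.03,0],[0,0,-5],0],[[-0.005,-0.03,0],[0,0,-5],0],[[-0.005,-0.03,0],[0,0,-5],0],[[-0.005,-0.03,0],[0,0,-5],0],[[-0.005,-0.03,0],[0,0,-5],0],[[-0.004,-0.03,0],[0,0,-5],0],[[-0.003,-0.03,0],[0,0,0],0],[[0,-0.015,0],[0,0,0],0],[[0,0,0],[0,0,0],0],[[0,0,0],[0,0,0],0]]'; python3 w.py w10
python3 - <<'E'
from h import *
for w,px in(("w8",[[202,101],[341,100]]),):
    T=np.load(f"pics/{w}.npy");P=plane("wrist",px,.0095,T);L=(P-T[:3,3])@T[:3,:3];print(L.round(4).tolist(),L.mean(0))
    for r in (130,160,190,220):pass
E
```

```text
t: 11.15
ee_pos: [0.4324, 0.0754, 0.1054]
eef_rot: [-0.018, 0.226, 0.974, -0.003]
wrist_force: [0.5, -0.4, -1.7]
opening: 0.733
11.15 [0.4324 0.0754 0.1054] yaw 63.87 zax [-0.037  0.002 -0.999] j [-0.01 -0.04  2.09  0.    1.13 -1.12] 0.7332756062559088 [ 0.5 -0.4 -1.7]
[[0.0735, -0.0301, 0.0192], [0.074, 0.03, 0.0193]] [ 7.37581640e-02 -6.84638025e-05  1.92152618e-02]
```

View pics/w10.png

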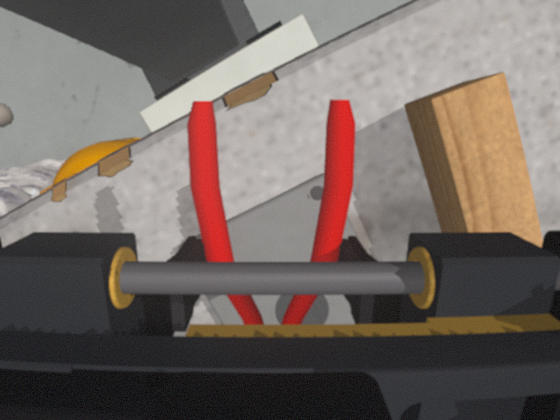

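```bash
python3 - <<'E'
from h import *
T=np.load("pics/w10.npy");print(plane("wrist",[[275,305],[328,305],[302,308]],.008,T).round(4).tolist())
E
python3 -m creep '[[[0.01,0.01,-0.005],[0,-1,0],0],[[0.006,0.004,-0.01],[0,-1.1,0],0],[[0,0,-0.02],[0,0,0],0],[[0,0,0],[0,0,0],0],[[0,0,0],[0,0,0],0]]'; python3 w.py w11;python3 -c "
from workcell import get_image
import cv2
cv2.imwrite('pics/s11.png',cv2.resize(get_image('side')[170:330,220:400,::-1],None,fx=3.5,fy=3.5))
cv2.imwrite('pics/t11.png',cv2.resize(get_image('top')[160:300,200:360,::-1],None,fx=4,fy=4))"
```

```text
[[0.4914, 0.0478, 0.008], [0.5085, 0.0832, 0.008], [0.5023, 0.0648, 0.008]]
t: 11.7
ee_pos: [0.4508, 0.0961, 0.0683]
eef_rot: [0.002, 0.223, 0.975, 0.002]
wrist_force: [0.2, -0.3, -2.5]
opening: 0.737
11.7 [0.4508 0.0961 0.0683] yaw 64.17 zax [ 0.004  0.004 -1.   ] j [ 0.04  0.04  2.09  0.    1.   -1.09] 0.7365027070363828 [ 0.2 -0.3 -2.5]
```

View pics/s11.png

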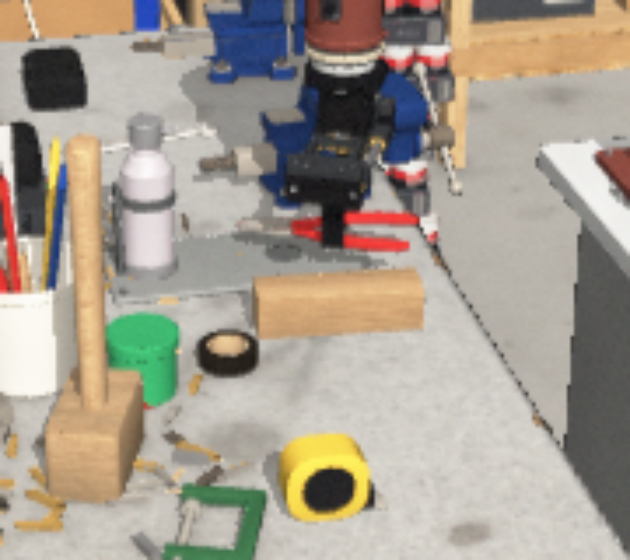

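View pics/t11.png

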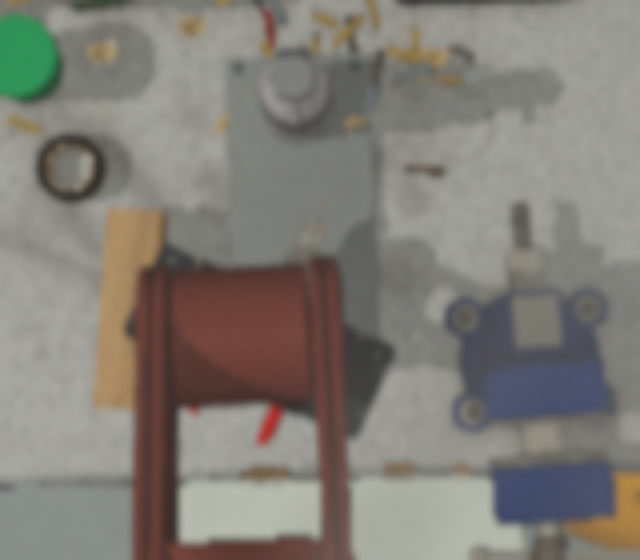

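View pics/w11.png

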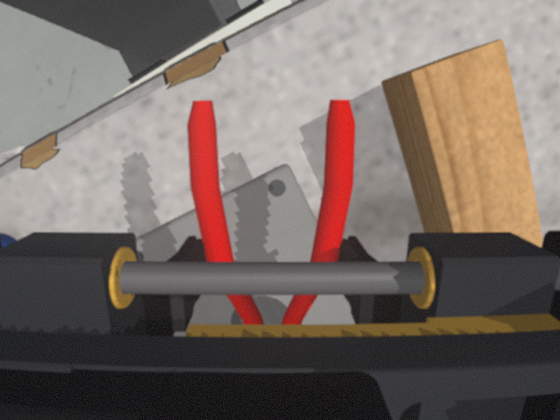

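```bash
python3 -m creep '[[[-0.003,-0.006,-0.01],[-0.2,0.2,0],0],[[0,0,-0.012],[0,0,0],0],[[0,0,-0.006],[0,0,0],0],[[0,0,0],[0,0,0],0],[[0,0,0],[0,0,0],0]]'; python3 w.py w12
```

```text
t: 12.35
ee_pos: [0.4484, 0.0886, 0.0395]
eef_rot: [0.002, 0.224, 0.975, 0.0]
wrist_force: [0.3, -1.0, -1.8]
opening: 0.737
12.35 [0.4484 0.0886 0.0395] yaw 64.08 zax [ 0.003 -0.    -1.   ] j [ 0.02  0.09  2.11 -0.    0.94 -1.1 ] 0.7368982047994161 [ 0.3 -1.  -1.8]
```

```bash
python3 -m creep '[[[0,0.001,-0.002],[0,0,0],0],[[0,0,-0.001],[0,0,0],0],[[0,0,0],[0,0,0],0]]'
```

```text
t: 12.7
ee_pos: [0.4491, 0.0897, 0.037]
eef_rot: [0.002, 0.224, 0.975, 0.0]
wrist_force: [0.1, -0.1, -2.8]
opening: 0.737
```

```bash
python3 -m creep '[[[0,0,-0.001],[0,0,0],0],[[0,0,0],[0,0,0],0]]';python3 -m creep '[[[0,0,-0.001],[0,0,0],0],[[0,0,0],[0,0,0],0]]'
```

```text
t: 12.9
ee_pos: [0.4494, 0.0898, 0.0369]
eef_rot: [0.002, 0.224, 0.975, 0.0]
wrist_force: [-1.0, 0.2, -1.2]
opening: 0.739
t: 13.1
ee_pos: [0.4495, 0.0898, 0.0368]
eef_rot: [0.002, 0.224, 0.975, 0.0]
wrist_force: [-2.1, -0.3, -0.1]
opening: 0.739
```

```bash
python3 -m creep '[[[0,0,0],[0,0,0],1],[[0,0,0],[0,0,0],1],[[0,0,0],[0,0,0],1],[[0,0,0],[0,0,0],1],[[0,0,0],[0,0,0],1],[[0,0,0.02],[0,0,0],1],[[0,0,0.03],[0,0,0],1],[[0,0,0.04],[0,0,0],1],[[0,0,0.05],[0,0,0],1],[[-0.01,0,0.03],[0,0,0],1],[[-0.02,0,0.03],[0,0,0],1],[[-0.02,0,0.02],[0,0,0],1],[[0,0,0],[0,0,0],1],[[0,0,0],[0,0,0],1]]'; python3 w.py w13
```

```text
t: 14.5
ee_pos: [0.3971, 0.0897, 0.2651]
eef_rot: [0.004, 0.224, 0.975, 0.001]
wrist_force: [0.7, 0.6, 0.3]
opening: 1.002
14.5 [0.3971 0.0897 0.2651] yaw 64.08 zax [ 0.009 -0.    -1.   ] j [ 0.03 -0.35  2.04 -0.    1.45 -1.09] 1.001735480910651 [0.7 0.6 0.3]
```

View pics/w13.png

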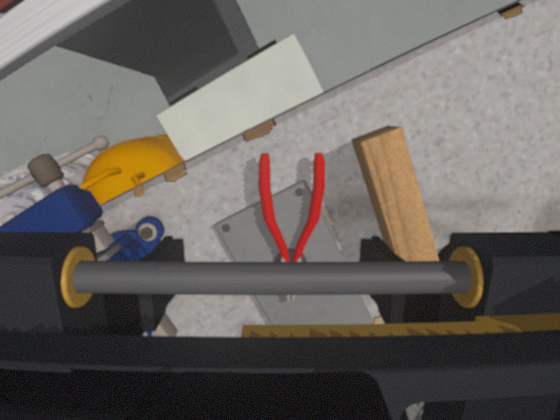

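```bash
python3 -m creep '[[[0.02,-0.003,0.01],[0,0,5],0],[[0.03,-0.005,0.02],[0,0,5],0],[[0.03,-0.005,0.01],[0,0,5],0],[[0.03,-0.005,0],[0,0,5],0],[[0.03,-0.005,0],[0,0,5],0],[[0.02,-0.003,0],[0,0,1],0],[[0,0,0],[0,0,0],0],[[0,0,0],[0,0,0],0],[[0,0,0],[0,0,0],0]]'; python3 w.py w14
```

```text
t: 15.45
ee_pos: [0.5616, 0.062, 0.2869]
eef_rot: [-0.009, -0.009, 1.0, 0.0]
wrist_force: [0.6, -0.1, 0.3]
opening: 0.263
15.45 [0.5616 0.062  0.2869] yaw 91.06 zax [-0.018  0.001 -1.   ] j [-0.03  0.07  1.62  0.    1.47 -1.62] 0.262939102387989 [ 0.6 -0.1  0.3]
```

View pics/w14.png

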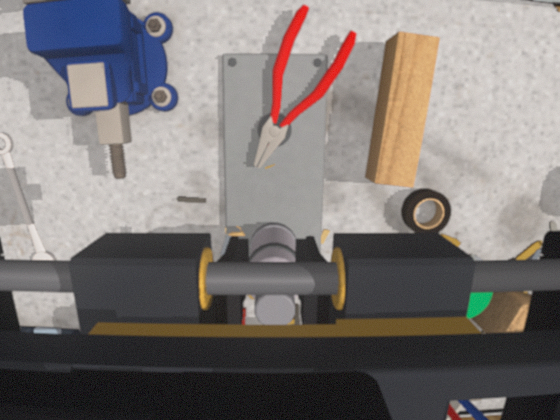

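Run:
```python
import cv2
im=cv2.imread("pics/w14.png")[40:240,200:350]
cv2.imwrite("pics/w14z.png",cv2.resize(im,None,fx=3,fy=3,interpolation=cv2.INTER_CUBIC))
from h import *
T=np.load("pics/w14.npy")
print("corners",plane("wrist",[[223,55],[325,52]],.008,T).round(4).tolist())
print("pivot",plane("wrist",[[276,128]],.0135+.006,T).round(4),"tip",plane("wrist",[[261,165]],.013,T).round(4))
print("handle ends",plane("wrist",[[305,8],[352,34]],.016,T).round(4).tolist())
for m in([.503,.063,.008],[.641,.063,.172]):print(proj("wrist",m,T))
print("cap cent",plane("wrist",[[275,304]],.172,T))
```

```text
corners [[0.4216, 0.0046, 0.008], [0.4161, 0.1194, 0.008]]
pivot [[0.5016 0.0659 0.0195]] tip [[0.5448 0.0493 0.013 ]]
handle ends [[0.3723, 0.0946, 0.016], [0.3977, 0.1473, 0.016]]
[[273.36762695 129.04462239]]
[[271.07241542 307.88323827]]
cap cent [[0.63747385 0.06607699 0.172     ]]
```

View pics/w14z.png

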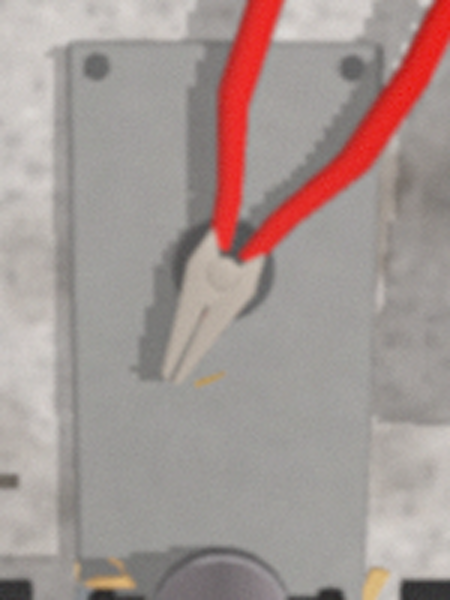

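```bash
python3 -m creep '[[[0.03,0.001,0],[0,-0.5,-1],0],[[0.03,0.001,0],[0,-0.5,0],0],[[0.015,0,-0.01],[0,0,0],0],[[0,0,-0.03],[0,0,0],0],[[0,0,-0.02],[0,0,0],0],[[0,0,0],[0,0,0],0],[[0,0,0],[0,0,0],0]]'; python3 w.py w15;python3 -c "
from workcell import get_image
import cv2
cv2.imwrite('pics/s15.png',cv2.resize(get_image('side')[150:290,220:400,::-1],None,fx=3.5,fy=3.5))"
```

```text
t: 16.2
ee_pos: [0.6347, 0.0664, 0.2286]
eef_rot: [0.002, -0.001, 1.0, 0.001]
wrist_force: [0.7, 0.7, 0.9]
opening: 0.007
16.2 [0.6347 0.0664 0.2286] yaw 90.07 zax [ 0.003  0.001 -1.   ] j [-0.02  0.26  1.51  0.    1.36 -1.59] 0.006650720839649019 [0.7 0.7 0.9]
```

View pics/s15.png

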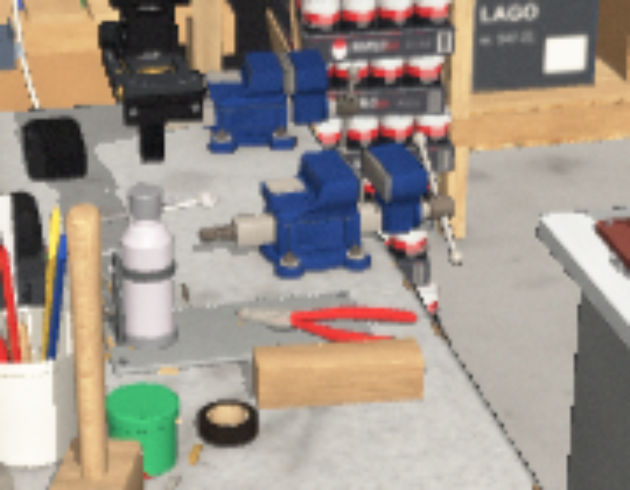

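View pics/w15.png

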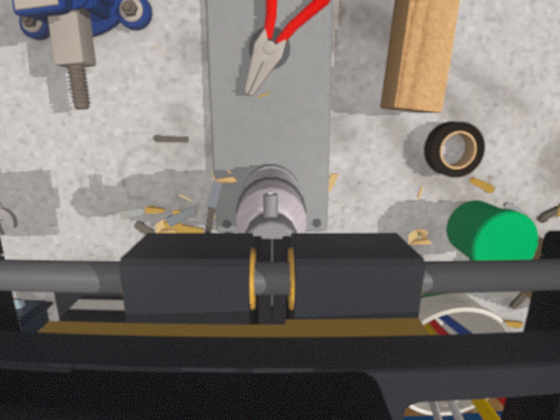

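```bash
python3 -m creep '[[[0.006,-0.002,-0.008],[0,0,0],0],[[0,0,-0.012],[0,0,0],0],[[0,0,-0.005],[0,0,0],0],[[0,0,0],[0,0,0],0],[[0,0,0],[0,0,0],0]]'
```

```text
t: 16.8
ee_pos: [0.6428, 0.0641, 0.2054]
eef_rot: [0.005, -0.0, 1.0, 0.001]
wrist_force: [-0.6, 0.2, 0.2]
opening: 0.005
```

```bash
python3 -m creep '[[[-0.001,0,-0.006],[0,0.3,0],0],[[0,0,-0.003],[0,0,0],0],[[0,0,0],[0,0,0],0]]';python3 -m creep '[[[0,0,-0.003],[0,0,0],0],[[0,0,-0.003],[0,0,0],0],[[0,0,0],[0,0,0],0]]'
```

```text
t: 17.1
ee_pos: [0.6419, 0.064, 0.1964]
eef_rot: [0.002, -0.0, 1.0, 0.001]
wrist_force: [-0.1, 0.1, 1.6]
opening: 0.003
t: 17.4
ee_pos: [0.6422, 0.0641, 0.1914]
eef_rot: [0.003, -0.001, 1.0, 0.0]
wrist_force: [-1.9, 0.0, 4.4]
opening: 0.004
```

```bash
python3 -m creep '[[[0,0,-0.003],[0,0,0],0],[[0,0,-0.002],[0,0,0],0],[[0,0,0],[0,0,0],0]]'
```

```text
t: 17.7
ee_pos: [0.6423, 0.0641, 0.1913]
eef_rot: [0.003, -0.001, 1.0, 0.0]
wrist_force: [-2.4, 0.8, 4.3]
opening: 0.003
```

```bash
python3 -m creep '[[[0,0,-0.006],[0,0,0],0],[[0,0,-0.006],[0,0,0],0]]';python3 -m creep '[[[0,0,-0.01],[0,0,0],0]]'
```

```text
t: 17.9
ee_pos: [0.6432, 0.0641, 0.1898]
eef_rot: [0.005, -0.001, 1.0, -0.0]
wrist_force: [-21.6, -1.5, 40.0]
opening: 0.01
t: 18.0
ee_pos: [0.6433, 0.0641, 0.1893]
eef_rot: [0.006, -0.001, 1.0, -0.001]
wrist_force: [-32.4, -2.3, 63.6]
opening: 0.006
```

```bash
python3 -m creep '[[[0,0,0.008],[0,0,0],0],[[0,0,0.02],[0,0,0],0],[[0,0,0.03],[0,0,0],0],[[0,0,0.03],[0,0,0],0],[[-0.02,0,0.02],[0,0,0],0],[[-0.03,0,0],[0,0,0],0],[[-0.03,0,0],[0,0,0],0],[[0,0,0],[0,0,0],0],[[0,0,0],[0,0,0],0]]'; python3 w.py w16;python3 -c "
from workcell import get_image
import cv2
cv2.imwrite('pics/s16.png',cv2.resize(get_image('side')[150:330,220:400,::-1],None,fx=3.3,fy=3.3))
cv2.imwrite('pics/t16.png',get_image('top')[:,:,::-1])"
```

```text
t: 18.9
ee_pos: [0.5624, 0.0642, 0.3059]
eef_rot: [0.011, -0.001, 1.0, -0.001]
wrist_force: [-1.0, -0.6, 0.0]
opening: 0.006
18.9 [0.5624 0.0642 0.3059] yaw 90.16 zax [ 0.022 -0.001 -1.   ] j [-0.03  0.03  1.63 -0.    1.46 -1.6 ] 0.006156161930596794 [-1.  -0.6  0. ]
```

View pics/s16.png

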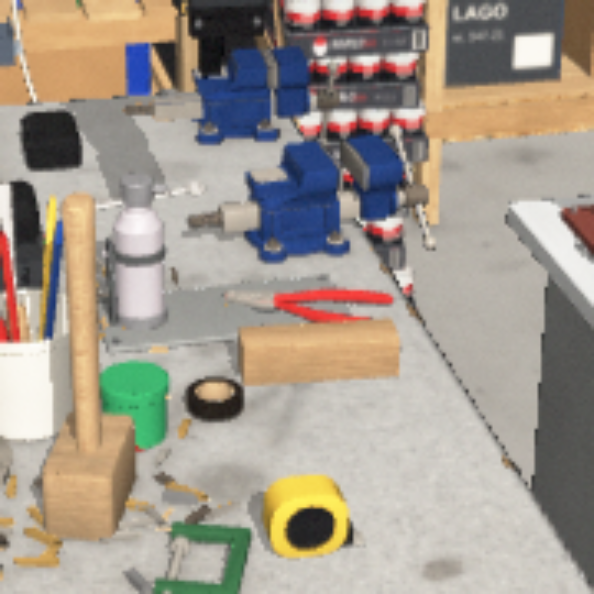

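View pics/w16.png

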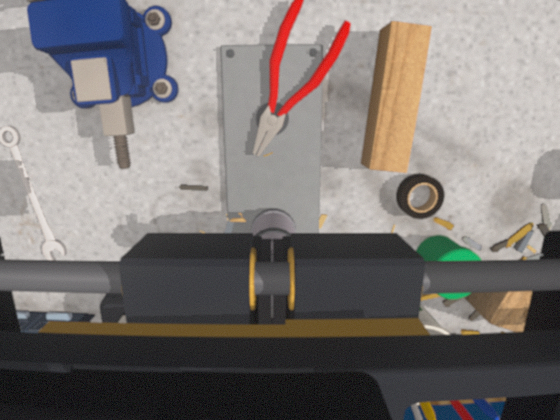

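View pics/t16.png

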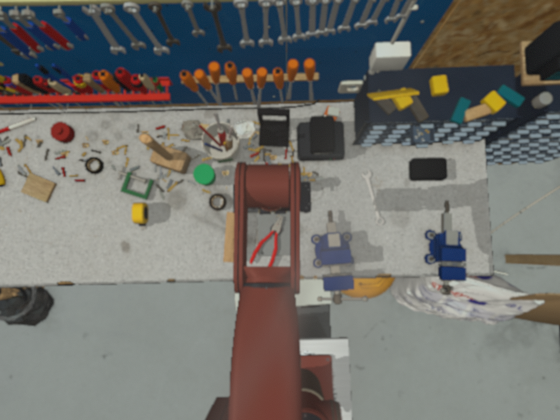

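```bash
python3 -c "
from workcell import bot,sensors
print(sensors.sense()['joint_velocities'].round(3));print(bot.finish_job())"
```

```text
[-0.     0.01  -0.002 -0.     0.002 -0.001]
the job is handed in; nothing more can be done
None
```

I carried out every step in the order asked and handed the job in at about 19 s; it reports no verdict.

- **Offcut:** It is on the bare bench to the left of the drip plate, clear of it.
- **Pliers:** They lie flat on the plate, released. The last close measurement put their pivot about 2 mm from the mark's centre.
- **Cap:** I pressed it with the closed fingertips about 8 mm past first contact. At 4.4 N it had not yet reached the bottom, so I pushed further; it then stopped hard. The wrist force peaked at about 71 N, more than the cap needed but below the 120 N limit.
- **Last checks:** The final pictures show the cap back at its original height in the side view. The pliers still lie on the mark, the other things look where they were, and the arm is clear of everything. I checked those other things by eye only.
- **Disagreements:** Different views placed the mark up to about 3 mm apart and the cap up to about 6 mm apart. Both were small enough for the job.

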